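# Release and lift the battery cassette out of the charging dock

## Task

The battery cassette of the road-stud tester is locked in its charging dock. Press the dock's spring pedal fully down to its stop and hold it there for a moment, so that the lock bar slides off the cassette; then pinch the cassette's two side catches together with the fingers and lift the cassette straight up out of the dock. Finish while still holding it by the squeezed catches: upright and still, directly above the dock and well clear of it, about 8 cm of air between the dock's rim and the cassette's underside; leave the other things on the table alone.

Things in the scene. Friction and masses are not known exactly. Their poses are not given: they have to be found in the camera images.
- dock: Grey charging dock, fixed: box 100 (x) x 88 (y) mm on a base plate. Origin on the table top under the well's centre; z up, pedal towards -x, catches towards +y and -y. Rim 42 mm, well floor 8 mm above the table; well play 1.5 mm all round. A lip in each y wall holds the catch's nose by 4 mm. Low steel bridge over the lock bar (x -50 to -37, top 54 mm above the table). Yaw within 0.5 rad.
- cassette: Black battery cassette, loose, 0.25 to 0.4 kg, upright in the well, axes along the dock's. Origin at the centre of its underside, z up. Foot 72 (x) x 57 (y) x 34 mm sits in the well; above it a neck 44 (x) x 26 (y) mm, top 84 mm over the origin (92 mm over the table when seated). The catches stand beside the neck's +y and -y faces.
- catch_left_pad (a point): Middle of the outer, ribbed grip face of the catch on the cassette's +y side: 27 mm from the centre plane, 61 mm above the cassette's underside; moves with the catch. The catch is an upright grey plate 24 mm wide (x), 5 mm thick; seated, it stands out of the dock from its rim (42 mm above the table) to 88 mm above the table.
- catch_right_pad (a point): The same point of the opposite catch, on the cassette's -y side. The two grip faces are 54 mm apart when free and 38 mm when both catches are fully squeezed.
- catch_left (a joint): Slide of the +y catch towards the cassette's centre: 0 free (hooked under the dock's lip), 0.008 m fully squeezed; about 0.004 m clears the lip when the cassette is central, 0.0055 m clears it always. Spring: 1.8 N at 0, 5.4 N when fully in.
- catch_right (a joint): The same for the -y catch. Both must be in at once for the cassette to come out.
- pedal (a joint): Hinge of the release pedal: 0 rad up (it springs back there), 0.45 rad at its stop. Pressing the tread from above takes about 3 N at first and about 9 N just before the stop.
- pedal_tread (a point): Centre of the tread's upper face: black rubber plate 46 mm along the pedal, 56 mm wide (dock y). Hinge along dock y at dock x = -64 mm, 16 mm above the table, 77 mm from this point. Pedal up: 53 mm above the table at dock x about -132 mm, sloping up away from the box by 0.45 rad. At the stop: level, 20 mm above the table, dock x about -141 mm.
- lock_bar (a joint): Steel lock bar on the dock's rim, pedal side. 0 m: its end lies 9 mm over the cassette's foot and keeps it from rising; pressing the pedal to its stop draws it towards dock -x by about 0.014 m (0.020 m at most). It stays where it is left when the pedal springs back; beyond 0.011 m the cassette is free.
- dock_mouth (a point): Centre of the dock's rim plane, 42 mm above the table over the dock's origin.
- insert_tray: Bystander: small black tray of brass inserts, 62 x 90 x 22 mm, origin under its centre. To be left alone.
- dust_brush: Bystander: flat dusting brush, 24 x 168 x 10 mm, origin under its centre. To be left alone.
- stud_09: Bystander: closed round road stud, 128 mm across, 47 mm high, origin under its centre. To be left alone.
- silicone_oil: Bystander: white dosing bottle, 38 mm across, 105 mm tall, standing beyond the dock, origin under its centre. To be left alone.
There are look-alikes about, which are no part of the job. There is more than one size of the cassette; the job needs the largest.

How it is judged:
By the outcome, as a careful person would: the job done as asked, in the order asked, and still so for the second after the job is handed in, while the arm keeps its last pose, push and grip.
It also fails if it takes over 43 s, if anything falls off the work surface, if the arm or the gripper's body presses on something with over 40 N, if the wrist force passes 120 N, or if a joint passes its speed limit or range.

## Robot

A 6-joint arm with a two-finger parallel gripper is mounted at the origin on a cart in front of the work surface, level with it; the furniture and walls round the work are solid. World frame = base frame: x ahead of the robot, y to its left, z up, the work surface at z = 0. Lengths are in m, angles in rad, forces in N, time in s.
With the tool pointing down it reaches from about 0.35 to 0.975 m from the base axis. Payload 4.9 kg.
Tool frame: the origin (TCP) lies at the very end of the fingers, on their centre line; the grasp point (between the pads) lies 19 mm behind it; z points along the fingers, y is the line along which they close (so a half turn about z gives the same grasp; the last joint's range is limited). The gripper opens to 85 mm and grips with 20 to 120 N. Pads are 22 mm wide; open, the fingers measure 114 mm over their backs; the gripper's body (76 mm by 85 mm) begins 54 mm behind the grasp point. The pads swing forward as they close: fully open they stand 13 mm farther back than shut.
Start: joints at [1.089, 0.053, 1.613, -0, 1.476, -0.119], TCP at [0.222, 0.584, 0.231] pointing down, gripper open.
Joint ranges: [-3.01, 3.01], [-1.01, 2.22], [0.06, 2.58], [-1.02, 4.17], [0.09, 2.62], [-3.14, 3.14]. Speed limits (rad/s): [2.57, 2.57, 3.14, 3.14, 3.14, 3.14].

## Interface

Orientations are given as a rotation vector (axis times angle).
In Python, from station import ctrl gives the robot as it stands. The module is installed in compiled form; this text tells all that it offers.
- The arm moves only by the tool jog_arm, never from a script. Its argument "steps" is a list of rows, each an object with "delta_rot": the turn, a rotation vector about the tool's x, y, z in degrees, a list of three; "linear": the shift along the tool's x, y, z in m, a list of three; "grip": the finger opening in m, from 0 to 0.0854. In form: [{"delta_rot": [rx, ry, rz], "linear": [x, y, z], "grip": grip}, ...]. A call has 1 to 10 rows; each row shifts and turns the commanded pose from where the row before left it, along the tool's axes as they then stand; what a row does not reach is not made up. A row lasts 1/10 s, in which the tool goes at most 50 mm and 8.59 degrees, less where a joint would pass 70% of its speed; a pose out of reach is approached as far as the arm can. A call with a gripper value outside its range is refused whole. The fingers move at their own pace and stop on an object; "newtons" is the grip in N (left out, the last holds). Time passes only in rows, so rows that do not move let the fingers close. It gives the time, the measured TCP pose, the force, the opening and the grip force at its end, in the units of the state.
- ctrl.get_obs(): the state, without advancing time (a new reading comes with each control period).
- ctrl.get_image(name): name is "scene" or "top" or "wrist"; returns (picture, depth): 384x512x3 uint8, red, green, blue; 384x512 float32, m along the optical axis (not along the pixel's ray), 0 where there is no reading.
- ctrl.camera_info(name): a dict with "camera_matrix" (3x3 intrinsics, pixels), "distortion" ([k1, k2, p1, p2, k3] as OpenCV has them; the pictures are not rectified), "R" (3x3) and "t" (3): a world point X has camera coordinates R X + t; the wrist camera has in their place "T_tool_cam" (4x4, takes a point from camera to tool coordinates, whose origin is the TCP and whose axes are the flange's). Camera axes: x right, y down, z forward; pixel columns grow to the right and rows downward; lengths in m; the calibration is good to about 2 mm. A picture is of the moment at which its call begins: read the wrist's pose just before it. camera_info takes no time and is no camera call.
- ctrl.finish_job(): hands the job in; it is judged then, once.
The state is a dict: "t": time; "q": joint angles; "dq": joint speeds; "effort": joint torques, N m; "tool_pos": TCP position; "tool_rot": TCP orientation; "contact_force": force on the tool from outside, world axes, zero at the start; "wrist_torque": the same for the moment, N m; "opening": finger opening in m; "grip_force": force on a finger pad.
Only numpy, scipy, OpenCV 4.12 (cv2) and the standard library are available. Lean on these libraries where they do the work, as an engineer would, in place of code of your own. Each camera call takes 0.05 s, during which the arm holds its last target. There are 200 camera calls.

## Working session

There is one attempt and no reset: what is moved stays moved. The work goes in short steps, Python scripts to look and compute and a tool call to move; the robot and the scene stay as the last step left them, time stands still between calls to the robot, and variables do not carry over. Pictures are saved under pics/ and viewed, at most 10 in all, crops included, and the job is handed in when it is done.

Besides the shell and the picture viewer there is one more tool, called after "Request:" by a JSON object that holds its "api" and its "payload". jog_arm: Moves the arm, as the interface text tells. Its arguments: {"type":"object","properties":{"steps":{"type":"array"},"newtons":{"type":"number"}},"required":["steps"]}

```bash
mkdir -p pics; cat > h.py <<'E'
import numpy as np, cv2
from station import ctrl
from scipy.spatial.transform import Rotation as Ro
def grab(n,f):
    o=ctrl.get_obs(); im,d=ctrl.get_image(n); cv2.imwrite('pics/'+f+'.png',im[:,:,::-1]); np.save('pics/'+f+'.npy',d)
    i=ctrl.camera_info(n)
    if n=='wrist':
        T=np.eye(4);T[:3,:3]=Ro.from_rotvec(o['tool_rot']).as_matrix();T[:3,3]=o['tool_pos'];T=T@i['T_tool_cam']
    else:
        T=np.eye(4);T[:3,:3]=np.array(i['R']).T;T[:3,3]=-np.array(i['R']).T@np.array(i['t'])
    np.savez('pics/'+f+'.npz',T=T,K=i['camera_matrix'],D=i['distortion'])
    return o,im,d
def cloud(f):
    d=np.load('pics/'+f+'.npy');z=np.load('pics/'+f+'.npz')
    v,u=np.mgrid[:384,:512];p=np.stack([u,v],-1).reshape(-1,1,2).astype(float)
    n=cv2.undistortPoints(p,z['K'],z['D']).reshape(384,512,2)
    P=np.dstack([n*d[...,None],d])@z['T'][:3,:3].T+z['T'][:3,3]
    P[d==0]=np.nan
    return P
E
python3 - <<'E'
from h import *
for n in('scene','top'):
    o,im,d=grab(n,n+'0');print(np.load('pics/'+n+'0.npz')['T'][:3].round(2))
a=cv2.imread('pics/scene0.png');b=cv2.imread('pics/top0.png')
cv2.imwrite('pics/c0.png',cv2.resize(np.vstack([a,b]),None,fx=.78,fy=.78))
print(o)
E
```

```text
[[ 0.89 -0.28  0.36  0.05]
 [-0.46 -0.56  0.69 -0.93]
 [ 0.01 -0.78 -0.62  0.91]]
[[-0.02 -0.98  0.2   0.32]
 [-1.    0.02 -0.    0.  ]
 [-0.   -0.2  -0.98  1.3 ]]
{'t': 0.05, 'q': array([ 1.08898164e+00,  5.33657254e-02,  1.61426737e+00, -2.28967620e-05,
        1.47597066e+00, -1.19016784e-01]), 'dq': array([-4.80680368e-04, -9.14232488e-04, -1.76322222e-05, -6.19474494e-04,
       -1.60871081e-03,  6.78560612e-05]), 'effort': array([-1.59357210e-04, -3.95179832e+01, -3.71655357e+01, -1.54029067e-04,
        4.11742789e-03, -5.91991608e-06]), 'tool_pos': array([0.22154054, 0.58377207, 0.23007341]), 'tool_rot': array([-5.66654295e-01, -3.08948151e+00,  3.02759147e-03]), 'contact_force': array([ 0.43483399, -0.73877935, -0.13852999]), 'wrist_torque': array([0.0662021, 0.0039576, 0.0165191]), 'grip_force': 0.0, 'opening': 0.08547789176680348}
```

View pics/top0.png

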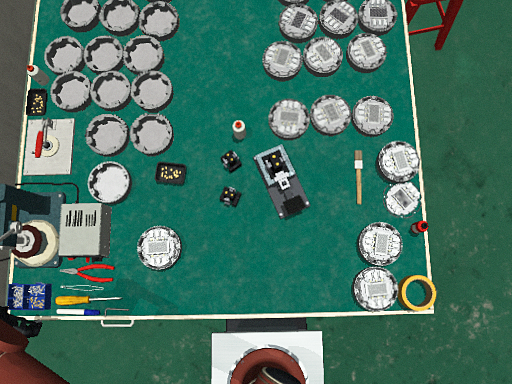

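View pics/scene0.png

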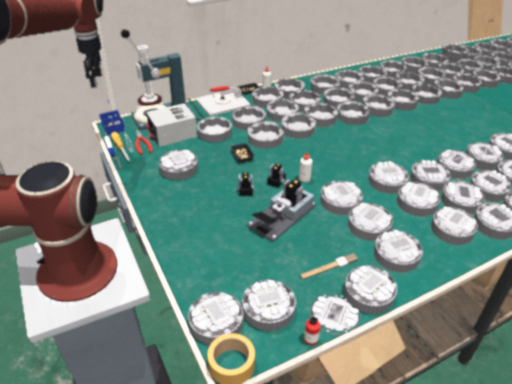

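The top view shows the dock, with the cassette at about (274,165) and the pedal at about (293,205). Two look-alike cassettes stand at (230,160) and (230,196), the oil bottle at (239,128), and the brush at (359,178).

```bash
python3 - <<'E'
from h import *
for f in('top0','scene0'):
    P=cloud(f);x,y,z=P[...,0],P[...,1],P[...,2]
    if f=='top0':
        for u,v in[(275,165),(293,205),(230,160),(239,128)]:print(u,v,P[v,u].round(3))
        c=P[185,283]
    m=(np.hypot(x-c[0],y-c[1])<.16)&(z>.012)&(z<.12)
    # main blob only
    n,l,s,ct=cv2.connectedComponentsWithStats(m.astype(np.uint8),connectivity=4);k=1+np.argmax(s[1:,4]);m=l==k
    Q=P[m];print(f,s[k])
    (cx,cy),wh,a=cv2.minAreaRect(Q[:,:2].astype(np.float32));print('all',cx,cy,wh,a)
    for lo,hi in[(.012,.035),(.036,.047),(.048,.06),(.08,.1)]:
        q=Q[(Q[:,2]>lo)&(Q[:,2]<hi)]
        if len(q)>5: print(lo,len(q),q.mean(0).round(4),cv2.minAreaRect(q[:,:2].astype(np.float32)))
E
```

```text
275 165 [ 0.619 -0.035  0.089]
293 205 [ 0.507 -0.085  0.057]
230 160 [0.643 0.096 0.063]
239 128 [0.735 0.067 0.081]
top0 [ 255  144   51   70 1457]
all 0.5866332054138184 -0.05549554526805878 (0.20765529572963715, 0.09052633494138718) 22.0433406829834
0.012 156 [ 0.5876 -0.0466  0.0259] ((0.6052859425544739, -0.04641522467136383), (0.17707937955856323, 0.08579573780298233), 31.073331832885742)
0.036 622 [ 0.6246 -0.0401  0.0422] ((0.5977786183357239, -0.05222180485725403), (0.1796596646308899, 0.08822926878929138), 22.04334259033203)
0.048 316 [ 0.551  -0.0707  0.0537] ((0.5723018646240234, -0.06531621515750885), (0.17190571129322052, 0.05982733517885208), 22.551406860351562)
0.08 185 [ 0.633  -0.0371  0.0907] ((0.6346616744995117, -0.0373481921851635), (0.045174822211265564, 0.055103082209825516), 24.845277786254883)
scene0 [ 252  179   62   45 1303]
all 0.5852052569389343 -0.05392026901245117 (0.20786556601524353, 0.0920858383178711) 22.485607147216797
0.012 284 [ 0.6053 -0.0664  0.0241] ((0.6095796823501587, -0.06272947043180466), (0.07609298080205917, 0.1590443104505539), 71.01299285888672)
0.036 362 [ 0.6225 -0.054   0.0425] ((0.5984293222427368, -0.04909445345401764), (0.17669923603534698, 0.09104551374912262), 23.513540267944336)
0.048 272 [ 0.571  -0.0639  0.0536] ((0.5679462552070618, -0.06818053126335144), (0.1606062650680542, 0.06962903589010239), 22.466461181640625)
0.08 180 [ 0.6301 -0.0379  0.0895] ((0.6317676901817322, -0.03530470281839371), (0.046495575457811356, 0.05731408670544624), 24.90528106689453)
```

The dock yaw is about 22.3° and its origin about (0.633, -0.036). The heights (rim 42, bridge 54, top 90 mm) match the text. I'll turn the tool to the dock's axes and go over the pedal.

Request:
{"api": "jog_arm", "payload": {"steps": [{"delta_rot": [0,0,-8.55],"linear": [0,0,-0.01],"grip": 0.0},{"delta_rot": [0,0,-8.55],"linear": [0,0,-0.01],"grip": 0.0},{"delta_rot": [0,0,-8.55],"linear": [0,0,-0.01],"grip": 0.0},{"delta_rot": [0,0,-8.55],"linear": [0,0,0],"grip": 0.0},{"delta_rot": [0,0,-8.55],"linear": [0,0,0],"grip": 0.0},{"delta_rot": [0,0,0],"linear": [0,-0.04,0],"grip": 0.0},{"delta_rot": [0,0,0],"linear": [0,-0.045,0],"grip": 0.0},{"delta_rot": [0,0,0],"linear": [0,-0.045,0],"grip": 0.0},{"delta_rot": [0,0,0],"linear": [0,-0.045,0],"grip": 0.0},{"delta_rot": [0,0,0],"linear": [0,-0.045,0],"grip": 0.0}]}}

```text
t: 1.1
tool_pos: [0.3041, 0.3785, 0.2607]
tool_rot: [0.599, -3.083, 0.001]
contact_force: [1.4, -0.0, 0.8]
opening: 0.0004
grip_force: 0.0
```

Request:
{"api": "jog_arm", "payload": {"steps": [{"delta_rot": [0,0,0],"linear": [0,-0.045,0],"grip": 0.0},{"delta_rot": [0,0,0],"linear": [0,-0.045,0],"grip": 0.0},{"delta_rot": [0,0,0],"linear": [0,-0.045,0],"grip": 0.0},{"delta_rot": [0,0,0],"linear": [0,-0.045,0],"grip": 0.0},{"delta_rot": [0,0,0],"linear": [0,-0.045,0],"grip": 0.0},{"delta_rot": [0,0,0],"linear": [0,-0.045,0],"grip": 0.0},{"delta_rot": [0,0,0],"linear": [0,-0.045,0],"grip": 0.0},{"delta_rot": [0,0,0],"linear": [0,-0.045,0],"grip": 0.0},{"delta_rot": [0,0,0],"linear": [0,-0.045,0],"grip": 0.0},{"delta_rot": [0,0,0],"linear": [0,-0.045,0],"grip": 0.0}]}}

```text
t: 2.1
tool_pos: [0.4725, -0.0389, 0.2609]
tool_rot: [0.598, -3.084, -0.0]
contact_force: [0.9, 0.0, 1.8]
opening: 0.0002
grip_force: 0.0
```

```bash
cat > fit.py <<'E'
from h import *
import sys
def fit(f,O=np.array([.633,-.036])):
    P=cloud(f);z=P[...,2];r=np.hypot(P[...,0]-O[0],P[...,1]-O[1])
    for lo,hi,R in[(.039,.046,.085),(.05,.058,.07),(.083,.09,.05),(.09,.097,.05)]:
        q=P[(z>lo)&(z<hi)&(r<R)]
        if len(q)>20: print(lo,len(q),np.median(q[:,2]).round(4),cv2.minAreaRect(q[:,:2].astype(np.float32)))
if __name__=='__main__':
    o,im,d=grab('wrist',sys.argv[1]);print(o['t'],o['tool_pos'],o['tool_rot'],o['opening'],o['q'],o['contact_force'])
    print(ctrl.camera_info('wrist')['T_tool_cam'].round(3));fit(sys.argv[1])
E
python3 fit.py w1
```

```text
2.1 [ 0.4724643  -0.03894727  0.26092013] [ 5.97736388e-01 -3.08408483e+00 -4.51894421e-04] 0.00023147571482242058 [-2.39539377e-01 -3.36842450e-01  1.91472175e+00  2.12444069e-04
  1.56394000e+00 -2.19321660e+00] [0.91803561 0.01697619 1.84859059]
[[-0.    -0.964 -0.266  0.068]
 [ 1.     0.    -0.002 -0.   ]
 [ 0.002 -0.266  0.964 -0.142]
 [ 0.     0.     0.     1.   ]]
0.039 470 0.0416 ((0.5969918966293335, -0.06572070717811584), (0.06992815434932709, 0.0631471574306488), 22.473411560058594)
0.05 351 0.0535 ((0.5935274958610535, -0.05426298826932907), (0.04635576531291008, 0.04235146939754486), 51.324005126953125)
```

View pics/w1.png

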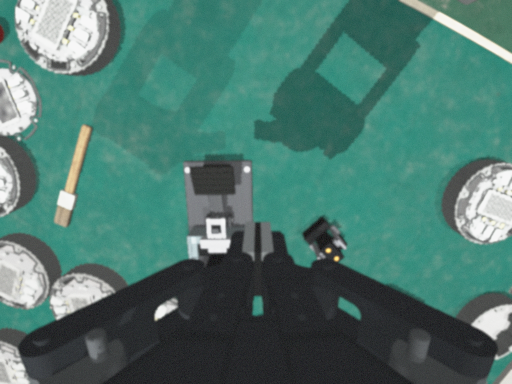

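The wrist view shows the pedal tread around (213,178), the base plate with screws, and the bridge at (216,240). The base plate's edges run along the image axes, so the yaw fits. Next I measure the tread.

```bash
python3 - <<'E'
from h import *
P=cloud('w1');im=cv2.imread('pics/w1.png')
m=np.zeros((384,512),bool);m[155:205,180:250]=1
print('tread c',P[178,213].round(4),'far',P[167,213].round(4),'near',P[190,213].round(4))
t=m&(P[...,2]>.035)&(P[...,2]<.075);q=P[t];print(len(q),q.mean(0),cv2.minAreaRect(q[:,:2].astype(np.float32)))
b=P[155:300,175:265].reshape(-1,3);b=b[(b[:,2]>.003)&(b[:,2]<.012)]
print('plate',len(b),cv2.minAreaRect(b[:,:2].astype(np.float32)))
a=np.deg2rad(22.3);ux=np.array([np.cos(a),np.sin(a)]);uy=np.array([-ux[1],ux[0]])
o=ctrl.get_obs()['tool_pos'][:2]
R=Ro.from_rotvec(ctrl.get_obs()['tool_rot']).as_matrix();print(np.rad2deg(np.arctan2(R[1,1],R[0,1])))
for n,p in[('pedal',P[178,213][:2]),('pedal from O',np.array([.633,-.036])-ux*.137)]:print(n,p,'tool xy',(R[:2,:2].T@(p-o)).round(4))
E
```

```text
tread c [ 0.5059 -0.088   0.0563] far [ 0.4915 -0.0926  0.0597] near [ 0.5242 -0.0832  0.0465]
1328 [ 0.51205157 -0.08674796  0.05326413] ((0.5181185007095337, -0.08463799208402634), (0.05674675852060318, 0.056561458855867386), 22.9231014251709)
plate 2590 ((0.5675499439239502, -0.06431154906749725), (0.16024838387966156, 0.10049010068178177), 22.686786651611328)
111.64718171991063
pedal [ 0.50587945 -0.0880456 ] tool xy [-0.0135 -0.0525]
pedal from O [ 0.50624627 -0.08798549] tool xy [-0.0138 -0.0525]
```

Request:
{"api": "jog_arm", "payload": {"steps": [{"delta_rot": [0,0,-0.9],"linear": [-0.0135,-0.03,0.02],"grip": 0.0},{"delta_rot": [0,0,0],"linear": [0,-0.0225,0.03],"grip": 0.0},{"delta_rot": [0,0,0],"linear": [0,0,0.045],"grip": 0.0},{"delta_rot": [0,0,0],"linear": [0,0,0.045],"grip": 0.0},{"delta_rot": [0,0,0],"linear": [0,0,0.04],"grip": 0.0},{"delta_rot": [0,0,0],"linear": [0,0,0.01],"grip": 0.0},{"delta_rot": [0,0,0],"linear": [0,0,0.0],"grip": 0.0}]}}

```text
t: 2.85
tool_pos: [0.5033, -0.08, 0.0694]
tool_rot: [0.622, -3.075, -0.003]
contact_force: [0.7, -0.3, 0.0]
opening: -0.0
grip_force: 0.0
```

Request:
{"api": "jog_arm", "payload": {"steps": [{"delta_rot": [0,0,0],"linear": [0,0,0.01],"grip": 0.0},{"delta_rot": [0,0,0],"linear": [0,0,0.01],"grip": 0.0},{"delta_rot": [0,0,0],"linear": [0,0,0.01],"grip": 0.0},{"delta_rot": [0,0,0],"linear": [0,0,0.008],"grip": 0.0},{"delta_rot": [0,0,0],"linear": [0,0,0.006],"grip": 0.0},{"delta_rot": [0,0,0],"linear": [0,0,0],"grip": 0.0}]}}

```text
t: 3.45
tool_pos: [0.5056, -0.0814, 0.0281]
tool_rot: [-0.623, 3.079, -0.003]
contact_force: [-2.5, -1.6, 7.5]
opening: 0.0002
grip_force: 3.1
```

Request:
{"api": "jog_arm", "payload": {"steps": [{"delta_rot": [0,0,0],"linear": [0,0,0.005],"grip": 0.0},{"delta_rot": [0,0,0],"linear": [0,0,0.004],"grip": 0.0},{"delta_rot": [0,0,0],"linear": [0,0,0.0],"grip": 0.0}]}}

```text
t: 3.75
tool_pos: [0.5055, -0.0816, 0.02]
tool_rot: [0.623, -3.079, 0.003]
contact_force: [-4.6, -1.7, 8.3]
opening: -0.0001
grip_force: 4.2
```

Request:
{"api": "jog_arm", "payload": {"steps": [{"delta_rot": [0,0,0],"linear": [0,0,0.002],"grip": 0.0},{"delta_rot": [0,0,0],"linear": [0,0,0],"grip": 0.0},{"delta_rot": [0,0,0],"linear": [0,0,0.0],"grip": 0.0}]}}

```text
t: 4.05
tool_pos: [0.5057, -0.0817, 0.0196]
tool_rot: [0.624, -3.078, 0.003]
contact_force: [-10.4, -0.6, 20.9]
opening: -0.0001
grip_force: 10.0
```

Request:
{"api": "jog_arm", "payload": {"steps": [{"delta_rot": [0,0,0],"linear": [0,0,0],"grip": 0.0},{"delta_rot": [0,0,0],"linear": [0,0,0],"grip": 0.0},{"delta_rot": [0,0,0],"linear": [0,0,0],"grip": 0.0},{"delta_rot": [0,0,0],"linear": [0,0,0],"grip": 0.0},{"delta_rot": [0,0,0],"linear": [0,0,0],"grip": 0.0},{"delta_rot": [0,0,0],"linear": [0,0,-0.01],"grip": 0.0},{"delta_rot": [0,0,0],"linear": [0,0,-0.03],"grip": 0.0},{"delta_rot": [0,0,0],"linear": [0,0,-0.045],"grip": 0.0},{"delta_rot": [0,0,0],"linear": [0,0,-0.045],"grip": 0.0},{"delta_rot": [0,0,0],"linear": [0,0,-0.045],"grip": 0.0}]}}

```text
t: 5.05
tool_pos: [0.5048, -0.0805, 0.1932]
tool_rot: [-0.623, 3.078, -0.0]
contact_force: [0.8, -0.1, -0.0]
opening: 0.0001
grip_force: 0.0
```

Request:
{"api": "jog_arm", "payload": {"steps": [{"delta_rot": [0,0,0],"linear": [0,0,-0.045],"grip": 0.0},{"delta_rot": [0,0,0],"linear": [-0.03,0.015,0],"grip": 0.0},{"delta_rot": [0,0,0],"linear": [-0.04,0.02,0],"grip": 0.0},{"delta_rot": [0,0,0],"linear": [-0.04,0.02,0],"grip": 0.0},{"delta_rot": [0,0,0],"linear": [-0.03,0,0],"grip": 0.0},{"delta_rot": [0,0,0],"linear": [-0.02,0,0],"grip": 0.0},{"delta_rot": [0,0,0],"linear": [0,0,0],"grip": 0.0},{"delta_rot": [0,0,0],"linear": [0,0,0],"grip": 0.0}]}}

```text
t: 5.85
tool_pos: [0.6307, 0.0323, 0.2359]
tool_rot: [0.623, -3.078, 0.0]
contact_force: [-1.5, -1.3, 0.5]
opening: 0.0002
grip_force: 0.0
```

```bash
python3 fit.py w2
```

```text
5.85 [0.63068497 0.03225337 0.23594317] [ 6.23016818e-01 -3.07833960e+00  9.30912467e-06] 0.00017663193661772043 [-6.65715445e-02  6.57538752e-02  1.59154695e+00 -2.27688070e-04
  1.48510107e+00 -2.03672824e+00] [-1.53345126 -1.29033577  0.53173353]
[[-0.    -0.964 -0.266  0.068]
 [ 1.     0.    -0.002 -0.   ]
 [ 0.002 -0.266  0.964 -0.142]
 [ 0.     0.     0.     1.   ]]
0.039 3249 0.0417 ((0.6185252070426941, -0.04293486475944519), (0.1341048628091812, 0.08798429369926453), 22.050825119018555)
0.05 539 0.0537 ((0.6125503182411194, -0.046612344682216644), (0.08998096734285355, 0.05269768461585045), 30.036170959472656)
0.083 322 0.0877 ((0.6303984522819519, -0.0360824391245842), (0.040979012846946716, 0.056046731770038605), 9.117776870727539)
0.09 993 0.0918 ((0.6334693431854248, -0.036153797060251236), (0.04328036680817604, 0.02596617490053177), 22.668075561523438)
```

View pics/w2.png

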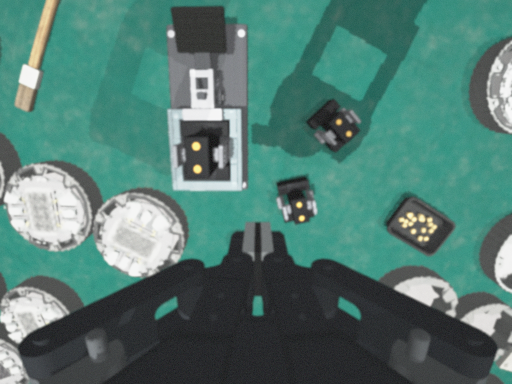

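The neck top is at (0.6335, -0.0362), z 0.092, with yaw 22.7°. The pedal is back up, and the bar's end seems withdrawn under the bridge near (203,114). I check that from depth and colour and work out the next move.

```bash
python3 - <<'E'
from h import *
im=cv2.imread('pics/w2.png');P=cloud('w2')
a=np.deg2rad(22.67);ux=np.array([np.cos(a),np.sin(a)]);uy=np.array([-ux[1],ux[0]]);O=np.array([.6335,-.0362])
D=P[...,:2]-O;X=D@ux*1e3;Y=D@uy*1e3
for x in range(-56,-20,3):
    m=(abs(X-x)<1.6)&(abs(Y)<8);print(x,m.sum(),np.nanmedian(P[m][:,2]*1e3).round(1),im[m].mean(0).round())
for s in(1,-1):
    m=(abs(X)<11)&(Y*s>16)&(Y*s<32)&(P[...,2]>.08);print('catch',s,m.sum(),X[m].mean(),np.percentile(Y[m],[2,98]))
o=ctrl.get_obs();R=Ro.from_rotvec(o['tool_rot']).as_matrix()
print(np.rad2deg(np.arctan2(R[1,1],R[0,1])),R[:,2],'tool',R.T@(np.r_[O,.05]-o['tool_pos']))
c=im[85:200,150:260];cv2.imwrite('pics/w2c.png',cv2.resize(c,None,fx=5,fy=5,interpolation=cv2.INTER_CUBIC))
E
```

```text
-56 45 48.8 [233. 232. 231.]
-53 30 48.3 [234. 233. 232.]
-50 44 49.8 [227. 226. 225.]
-47 44 53.6 [238. 237. 237.]
-44 27 53.9 [239. 238. 238.]
-41 44 53.7 [239. 238. 237.]
-38 28 53.8 [236. 234. 233.]
-35 40 40.9 [108. 107. 106.]
-32 41 41.4 [81. 80. 79.]
-29 27 41.6 [71. 70. 69.]
-26 42 41.6 [52. 51. 51.]
-23 84 66.9 [38. 37. 36.]
catch 1 1224 9.510421072208528 [16.28817724 31.64492575]
catch -1 121 0.34242168346970797 [-27.22531992 -22.40723399]
112.85258944363166 [-5.40561547e-04 -1.58792119e-04 -9.99999841e-01] tool [ 0.02351882 -0.0640342   0.18612341]
```

View pics/w2c.png

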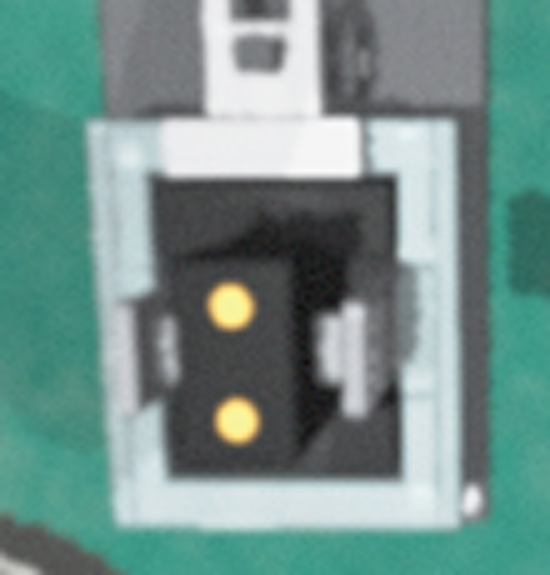

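The crop confirms it: no bar shows past the bridge and the foot's top (41 mm) lies bare from dock x -36, so the cassette is unlocked. Both catches stand free. I move over it with the fingers open.

Request:
{"api": "jog_arm", "payload": {"steps": [{"delta_rot": [0,0,0],"linear": [0.01,-0.02,0],"grip": 0.085},{"delta_rot": [0,0,0],"linear": [0.0135,-0.03,0],"grip": 0.085},{"delta_rot": [0,0,0],"linear": [0,-0.014,0.02],"grip": 0.085},{"delta_rot": [0,0,0],"linear": [0,0,0.03],"grip": 0.085},{"delta_rot": [0,0,0],"linear": [0,0,0.02],"grip": 0.085},{"delta_rot": [0,0,0],"linear": [0,0,0],"grip": 0.085},{"delta_rot": [0,0,0],"linear": [0,0,0],"grip": 0.085}]}}

```text
t: 6.6
tool_pos: [0.6336, -0.0363, 0.1668]
tool_rot: [0.622, -3.079, 0.0]
contact_force: [1.3, -0.7, 0.6]
opening: 0.0852
grip_force: 0.0
```

```bash
python3 - <<'E'
from h import *
o=ctrl.get_obs();R=Ro.from_rotvec(o['tool_rot']).as_matrix()
print(o['opening'],o['tool_pos'],'tool',R.T@(np.array([.6335,-.0362,.05])-o['tool_pos']))
E
```

```text
0.08519839683989337 [ 0.63357982 -0.03626226  0.16675198] tool [4.13981233e-05 8.95885855e-05 1.16751979e-01]
```

Request:
{"api": "jog_arm", "payload": {"steps": [{"delta_rot": [0,0,0],"linear": [0,0,0.025],"grip": 0.085},{"delta_rot": [0,0,0],"linear": [0,0,0.03],"grip": 0.085},{"delta_rot": [0,0,0],"linear": [0,0,0.03],"grip": 0.085},{"delta_rot": [0,0,0],"linear": [0,0,0.02],"grip": 0.085},{"delta_rot": [0,0,0],"linear": [0,0,0.011],"grip": 0.085},{"delta_rot": [0,0,0],"linear": [0,0,0],"grip": 0.085},{"delta_rot": [0,0,0],"linear": [0,0,0],"grip": 0.085}]}}

```text
t: 7.3
tool_pos: [0.6354, -0.0361, 0.0523]
tool_rot: [-0.622, 3.077, -0.002]
contact_force: [0.8, 0.3, 0.8]
opening: 0.0849
grip_force: 0.0
```

Request:
{"api": "jog_arm", "payload": {"steps": [{"delta_rot": [0,0,0],"linear": [0,0,0],"grip": 0.06},{"delta_rot": [0,0,0],"linear": [0,0,0],"grip": 0.05},{"delta_rot": [0,0,0],"linear": [0,0,0],"grip": 0.04},{"delta_rot": [0,0,0],"linear": [0,0,0],"grip": 0.03},{"delta_rot": [0,0,0],"linear": [0,0,0],"grip": 0.03},{"delta_rot": [0,0,0],"linear": [0,0,0],"grip": 0.03}], "newtons": 35}}

```text
t: 7.9
tool_pos: [0.6356, -0.0357, 0.0529]
tool_rot: [-0.622, 3.076, -0.001]
contact_force: [-2.7, 2.6, 8.1]
opening: 0.0342
grip_force: 37.6
```

The opening reads 34 mm, less than the 38 mm expected, so I look before lifting.

```bash
python3 - <<'E'
from h import *
o,_,_=grab('wrist','w3');print(o['opening'],o['grip_force'],o['contact_force'],o['wrist_torque'],o['tool_pos'])
grab('scene','s3');grab('top','t3')
a=cv2.imread('pics/w3.png')[150:384,130:380]
b=cv2.imread('pics/s3.png')[150:250,235:345]
t=cv2.imread('pics/t3.png')[120:220,230:340]
r=lambda i:cv2.resize(i,(440,400),interpolation=cv2.INTER_CUBIC)
cv2.imwrite('pics/m3.png',np.hstack([cv2.resize(a,(400,374)),cv2.resize(b,(400,374),interpolation=cv2.INTER_CUBIC)]))
E
```

```text
0.03418762993389542 37.57474422454834 [-2.70465004  2.56910888  8.14858874] [ 0.26578519  0.37939671 -0.01598424] [ 0.63558015 -0.03569223  0.05290778]
```

View pics/m3.png

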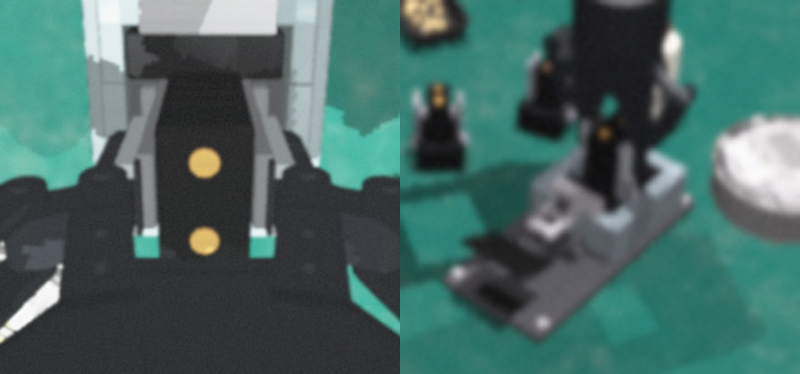

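Both pads sit on the two catches, symmetric about the neck, and the catches are squeezed in. I try a short lift.

Request:
{"api": "jog_arm", "payload": {"steps": [{"delta_rot": [0,0,0],"linear": [0,0,-0.003],"grip": 0.03},{"delta_rot": [0,0,0],"linear": [0,0,-0.004],"grip": 0.03},{"delta_rot": [0,0,0],"linear": [0,0,-0.005],"grip": 0.03},{"delta_rot": [0,0,0],"linear": [0,0,0],"grip": 0.03}]}}

```text
t: 8.45
tool_pos: [0.6341, -0.036, 0.0626]
tool_rot: [0.623, -3.079, 0.001]
contact_force: [1.2, 0.0, -3.6]
opening: 0.0343
grip_force: 35.7
```

It now carries 3.6 N, the cassette's weight, so it is free. I lift it on to about 8 cm of air.

Request:
{"api": "jog_arm", "payload": {"steps": [{"delta_rot": [0,0,0],"linear": [0,0,-0.008],"grip": 0.03},{"delta_rot": [0,0,0],"linear": [0,0,-0.012],"grip": 0.03},{"delta_rot": [0,0,0],"linear": [0,0,-0.015],"grip": 0.03},{"delta_rot": [0,0,0],"linear": [0,0,-0.015],"grip": 0.03},{"delta_rot": [0,0,0],"linear": [0,0,-0.015],"grip": 0.03},{"delta_rot": [0,0,0],"linear": [0,0,-0.015],"grip": 0.03},{"delta_rot": [0,0,0],"linear": [0,0,-0.012],"grip": 0.03},{"delta_rot": [0,0,0],"linear": [0,0,-0.008],"grip": 0.03},{"delta_rot": [0,0,0],"linear": [0,0,-0.004],"grip": 0.03},{"delta_rot": [0,0,0],"linear": [0,0,0],"grip": 0.03}]}}

```text
t: 9.45
tool_pos: [0.6343, -0.0359, 0.1668]
tool_rot: [-0.623, 3.079, -0.0]
contact_force: [-0.2, -0.5, -3.3]
opening: 0.0341
grip_force: 36.2
```

Request:
{"api": "jog_arm", "payload": {"steps": [{"delta_rot": [0,0,0],"linear": [0,0,0],"grip": 0.03},{"delta_rot": [0,0,0],"linear": [0,0,0],"grip": 0.03},{"delta_rot": [0,0,0],"linear": [0,0,0],"grip": 0.03}]}}

```text
t: 9.75
tool_pos: [0.6337, -0.0358, 0.1654]
tool_rot: [0.622, -3.078, -0.001]
contact_force: [-0.2, -0.4, -3.5]
opening: 0.0343
grip_force: 36.2
```

```bash
python3 - <<'E'
from h import *
o,_,_=grab('scene','s4');print(o['tool_pos'],o['opening'],o['grip_force'],o['contact_force'])
grab('wrist','w4')
P=cloud('w4');b=P[180:340,190:300].reshape(-1,3)
r=np.hypot(b[:,0]-.6335,b[:,1]+.0362)
for lo,hi in((.145,.168),(.19,.212)):
    q=b[(r<.06)&(b[:,2]>lo)&(b[:,2]<hi)]
    if len(q)>9:print(lo,len(q),np.median(q,0).round(4),cv2.minAreaRect(q[:,:2].astype(np.float32)))
P=cloud('s4');b=P.reshape(-1,3);r=np.hypot(b[:,0]-.6335,b[:,1]+.0362);q=b[(r<.05)&(b[:,2]>.1)];print('underside z',np.percentile(q[:,2],[0,1,3]))
a=cv2.imread('pics/w4.png')[150:384,130:380];c=cv2.imread('pics/s4.png')[120:240,230:350]
cv2.imwrite('pics/m4.png',np.hstack([cv2.resize(a,(400,374)),cv2.resize(c,(400,374),interpolation=cv2.INTER_CUBIC)]))
E
```

```text
[ 0.63368898 -0.03576024  0.16537175] 0.03429639201126139 36.21357858181 [-0.19835693 -0.38796147 -3.52787314]
0.145 2019 [ 0.6114 -0.048   0.1544] ((0.6149331331253052, -0.046656087040901184), (0.02047203853726387, 0.052675504237413406), 22.995285034179688)
0.19 7704 [ 0.6297 -0.0398  0.2038] ((0.6322365403175354, -0.03807423636317253), (0.04815924912691116, 0.04509005323052406), 55.27006530761719)
underside z [0.12062509 0.12606788 0.13309782]
```

View pics/m4.png

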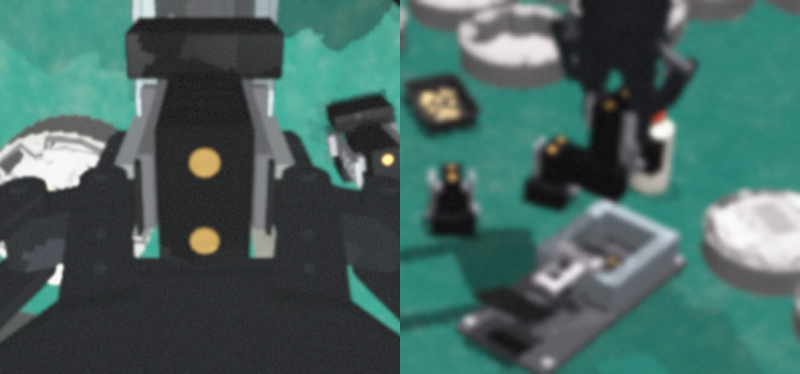

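The cassette hangs upright over the empty dock, with its underside at z ≈ 0.120–0.121, about 78 mm above the rim. The grip is steady and the neighbours are untouched.

```bash
python3 -c "
from station import ctrl
print(abs(ctrl.get_obs()['dq']).max());print(ctrl.finish_job())"
```

```text
0.0026181209506820386
the job is handed in; nothing more can be done
None
```

I pressed the pedal to its stop and held it there, then lifted the cassette out by its squeezed catches; it was handed in upright and still, about 78 mm above the dock's rim, with nothing else touched.

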